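Stand the muddler in the wide mug, clear of its handle

ROBOT

A 7-joint arm with a two-finger parallel gripper is mounted at the origin on a cart in front of the work surface, level with it; the furniture and walls round the work are solid. World frame = base frame: x ahead of the robot, y to its left, z up, the work surface at z = 0. Lengths are in m, angles in rad, forces in N, time in s.
With the tool pointing down it reaches from about 0.4 to 0.925 m from the base axis. Payload 5.6 kg.
Tool frame: the origin (TCP) lies at the very end of the fingers, on their centre line; the grasp point (between the pads) lies 19 mm behind it; z points along the fingers, y is the line along which they close (so a half turn about z gives the same grasp; the last joint's range is limited). The gripper opens to 85 mm and grips with 20 to 120 N. Pads are 22 mm wide; open, the fingers measure 114 mm over their backs; the gripper's body (76 mm by 85 mm) begins 54 mm behind the grasp point. The pads swing forward as they close: fully open they stand 13 mm farther back than shut.
Start: joints at [1.27, 0.468, -0.012, 1.603, 0.006, 1.071, -0.056], TCP at [0.166, -0.629, 0.194] pointing down, gripper open.
Joint ranges: [-2.53, 2.53], [-0.31, 2.02], [-1.57, 1.55], [0.28, 2.44], [-1.29, 4.43], [0.15, 1.84], [-2.92, 2.92]. Speed limits (rad/s): [2.57, 2.57, 3.14, 3.14, 3.14, 3.14, 3.14].

INTERFACE

Orientations are given as [roll, pitch, yaw] about the fixed x, y, z axes, in that order (R = Rz(yaw) Ry(pitch) Rx(roll)).
In Python, from station import * gives the robot as it stands.
- The arm moves only by the shell command python3 -m jog 'ROWS'. ROWS is a JSON object of lists of equal length, an entry for each row: "translation": the shift along the tool's x, y, z in cm, a list of three; "dr": the turn, a rotation vector about the tool's x, y, z in rad, a list of three; "fingers": the opening, from 0 (shut) to 1 (fully open). In form: {"translation": [[tx, ty, tz], ...], "dr": [[ax, ay, az], ...], "fingers": [fingers, ...]}. A call has 1 to 20 rows; each row is the pose to reach, as a shift and turn from the pose commanded when the call began, along the tool's axes at that moment; what a row does not reach only later rows make up. A row lasts 1/10 s, in which the tool goes at most 50 mm and 8.59 degrees, less where a joint would pass 70% of its speed; a pose out of reach is approached as far as the arm can. A call with a gripper value outside its range is refused whole. The fingers move at their own pace and stop on an object; the grip force is fixed at half the most. Time passes only in rows, so rows that repeat a pose let the fingers close. It gives the time, the measured TCP pose, the force, the opening and the grip force at its end, in the units of the state.
- get_state(): the state, without advancing time (a new reading comes with each control period).
- camera(name): name is "scene" or "top" or "wrist"; returns the picture (420x560x3 uint8, red, green, blue); there is no depth.
- get_calibration(name): a dict with "camera_matrix" (3x3 intrinsics, pixels), "k1" (the pictures are not rectified: a ray, as slopes to the right and down, at radius r is drawn at 1 + k1 r^2 times it, then the intrinsics apply), "pose" (4x4, takes a point from camera to world coordinates). Camera axes: x right, y up, looking along -z (the intrinsics and any distortion apply to the point x, -y, -z); pixel columns grow to the right and rows downward; lengths in m; the calibration is good to about 2 mm. A picture is of the moment at which its call begins: read the wrist's pose just before it. get_calibration takes no time and is no camera call; for the wrist camera it gives the pose at the moment of the call.
- hand_in(): hands the job in; it is judged then, once.
Trained networks look in the newest picture that a camera, given by its name, has taken for a name from the list of things; names that differ only in an ending like _2 or _b are one class to them, and where a whole thing is asked for, a point or a joint stands for the part that bears it (a point fixed in the world has none). Each returns a list of dicts, best first, with "conf" (0 to 1); they miss things now and then, are a little off and sometimes report something else, mostly with a low value. They report only what shows in the picture. A call takes as long as a camera call.
- trace(camera, label): "region" (420x560 bool, what is visible of it) and "location" ([column, row] in pixels, amid what is visible of it).
The state is a dict: "time": time; "qpos": joint angles; "joint_velocities": joint speeds; "effort": joint torques, N m; "tcp_pos": TCP position; "tool_rot": TCP orientation; "contact_force": force on the tool from outside, world axes, zero at the start; "torque": the same for the moment, N m; "opening": finger opening in m; "finger_force": force on a finger pad.
Only numpy, scipy, OpenCV 4.12 (cv2) and the standard library are available. Lean on these libraries where they do the work, as an engineer would, in place of code of your own. Each camera call takes 0.05 s, during which the arm holds its last target. There are 200 camera calls.

TASK

Pick up the wooden muddler that stands upright on the table and lower it foot first into the wider of the two mugs, so that its foot is on the mug's floor against the wall on the handle side and its stem leans right across to the rim on the side opposite the handle, leaving the handle free to take hold of. Lay it against the rim gently while you hold it, do not drop it or let it topple over, and leave the mug and everything else standing where they are.

Things in the scene. Friction and masses are not known exactly. Their poses are not given: they have to be found in the camera images.
- muddler: wooden muddler (drink masher), a turned stick 200 mm long, about 90 g, standing upright on its flat foot; origin at the centre of the foot's underside, z up along the stick to its top. It is round about z, so its yaw means nothing. Foot 29 mm in diameter for the lowest 35 mm, narrowing to a neck 20 to 21 mm thick from 55 to 110 mm up, then swelling to a grip 23 mm thick from 150 to 190 mm up
- muddler_foot (a point): centre of the muddler's foot face (same point as its origin)
- muddler_top (a point): centre of the muddler's top end, 200 mm from the foot along its z
- wide_mug: the wider mug, white with small leaf marks, loose, 0.27 kg, 95 mm tall, 92 mm across. Origin on its underside; cup axis 16.5 mm from it towards +y; handle at -y (to 63 mm from the origin), so the far side from the handle is +y. Inside, the floor is 7.5 mm above the underside and the wall widens evenly from 26 mm radius at the floor to 42 mm at the rim
- mug_mouth (a point): centre of the wide mug's mouth, on the cup's axis at rim height (95 mm up); axes as the mug's: +y is away from the handle. With its foot in the corner of floor and wall on the handle side and its neck on the rim at +y, the muddler leans about 30 degrees, its foot centre about 16 mm from the axis and 15 mm above the mug's underside
- slim_mug: the other mug, white, dark inside, 78 mm across and 97 mm tall, loose; a bystander. Origin on its underside, handle at -y, cup axis 19 mm from the origin towards +y
- drink_can: drink can, 66 mm across, 115 mm tall, loose; a bystander; origin at the centre of its underside
- squat_glass: clear drinking glass, 76 mm across, 89 mm tall, loose; a bystander; origin at the centre of its underside

How it is judged:
By the outcome, as a careful person would: the job done as asked, in the order asked, and still so for the second after the job is handed in, with the robot touching nothing.
It also fails if it takes over 58 s, if anything falls off the work surface, if the arm or the gripper's body presses on something with over 40 N, if the wrist force passes 120 N, or if a joint passes its speed limit or range.

## Working session

There is one attempt and no reset: what is moved stays moved. The work goes in short steps, Python scripts to look and compute and a shell command to move; the robot and the scene stay as the last step left them, time stands still between calls to the robot, and variables do not carry over. Pictures are saved under pics/ and viewed, at most 10 in all, crops included, and the job is handed in when it is done.

```bash
mkdir -p pics; ls; python3 - <<'E'
from station import *
import cv2,numpy as np
s=get_state();print({k:np.round(s[k],3) for k in('time','tcp_pos','tool_rot','opening','contact_force')})
a=camera("scene");b=camera("top")
cv2.imwrite("pics/s.png",a[:,:,::-1]);cv2.imwrite("pics/t.png",b[:,:,::-1])
for c in("scene","top"):
  k=get_calibration(c);print(c,np.round(k["camera_matrix"],1).tolist(),k["k1"],np.round(k["pose"],3).tolist())
  for n in("muddler","wide_mug","slim_mug","drink_can","squat_glass"):
    for d in trace(c,n)[:2]:
      r=np.argwhere(d["region"]);print(c,n,round(d["conf"],2),np.round(d["location"]),r.min(0)[::-1],r.max(0)[::-1],len(r))
E
```

```text
pics
{'time': np.float64(0.0), 'tcp_pos': array([ 0.165, -0.628,  0.193]), 'tool_rot': array([-3.14 ,  0.   ,  0.258]), 'opening': np.float64(0.086), 'contact_force': array([-0.14 , -0.9  , -0.103])}
scene [[403.1, 0.0, 273.7], [0.0, 403.1, 209.0], [0.0, 0.0, 1.0]] -0.12129620069783022 [[0.928, 0.261, -0.267, 0.266], [-0.373, 0.675, -0.637, -0.615], [0.014, 0.69, 0.723, 0.85], [0.0, 0.0, 0.0, 1.0]]
scene muddler 0.62 [260. 220.] [255 190] [264 247] 496
scene wide_mug 0.88 [245. 174.] [226 157] [268 196] 1107
scene slim_mug 0.85 [309. 319.] [292 300] [341 349] 1688
scene drink_can 0.59 [222. 271.] [205 249] [234 294] 1064
scene squat_glass 0.63 [321. 192.] [305 174] [332 211] 864
top [[520.9, 0.0, 277.7], [0.0, 520.9, 213.9], [0.0, 0.0, 1.0]] -0.18388065387131497 [[-0.021, 0.977, -0.211, 0.316], [-1.0, -0.019, 0.011, 0.028], [0.006, 0.211, 0.977, 1.207], [0.0, 0.0, 0.0, 1.0]]
top muddler 0.52 [276. 240.] [269 228] [283 253] 281
top wide_mug 0.74 [178. 231.] [156 201] [196 252] 1519
top slim_mug 0.66 [400. 236.] [381 206] [422 257] 1368
top drink_can 0.77 [320. 306.] [302 287] [334 318] 843
top squat_glass 0.7 [236. 156.] [221 137] [254 177] 1077
top squat_glass 0.22 [178. 230.] [156 200] [197 252] 1585
```

```bash
python3 - <<'E'
import cv2
a=cv2.imread("pics/t.png")[110:340,130:450];cv2.imwrite("pics/t2.png",cv2.resize(a,None,fx=2.5,fy=2.5,interpolation=2))
a=cv2.imread("pics/s.png")[130:370,180:380];cv2.imwrite("pics/s2.png",cv2.resize(a,None,fx=2.5,fy=2.5,interpolation=2))
E
```

```text
(no output)
```

View pics/t2.png

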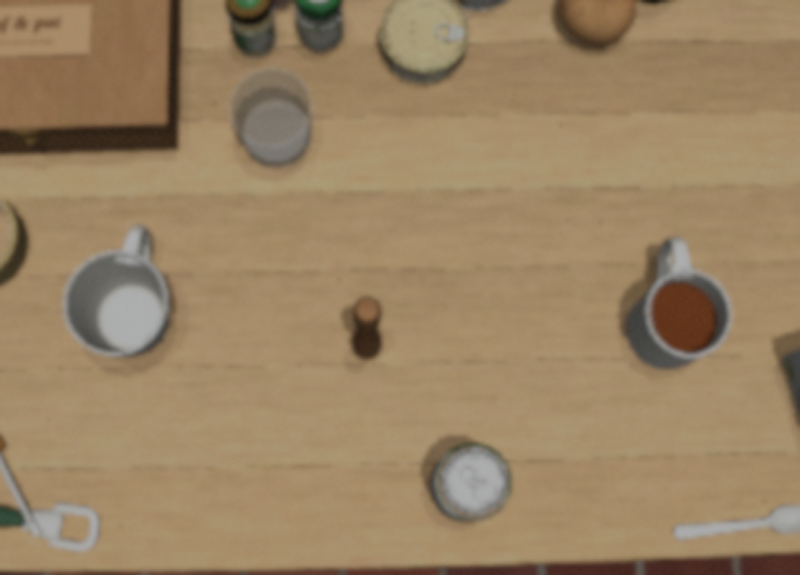

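View pics/s2.png

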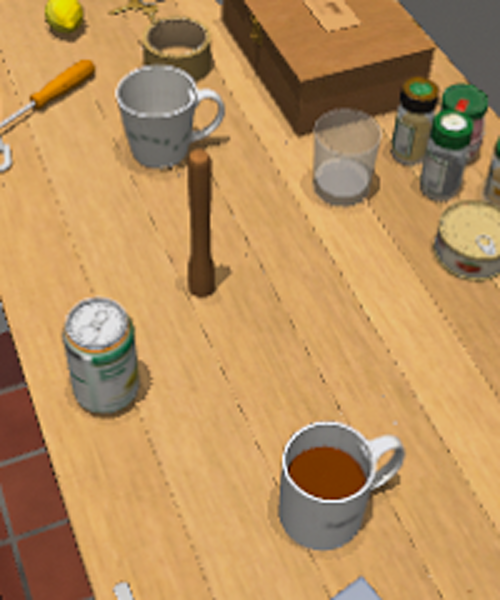

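The top view shows the wide mug at about (177,231), with its handle pointing up and right (away from the robot). The muddler's top is at about (277,233), and the slim mug with dark liquid is on the right. The scene view agrees. Next I'll fit simple models to the traced silhouettes in both views.

```bash
cat > h.py <<'E'
from station import *
import cv2,numpy as np
from scipy.optimize import minimize
def proj(cal,P):
    T=np.linalg.inv(cal["pose"]);p=P@T[:3,:3].T+T[:3,3]
    u=p[:,:2]/-p[:,2:]*[1,-1];u=u*(1+cal["k1"]*(u**2).sum(1,keepdims=True))
    K=cal["camera_matrix"];return u*[K[0,0],K[1,1]]+[K[0,2],K[1,2]]
def ray(cal,uv):
    K=cal["camera_matrix"];d=(np.array(uv)-[K[0,2],K[1,2]])/[K[0,0],K[1,1]];u=d.copy()
    for _ in range(9):u=d/(1+cal["k1"]*(u@u))
    return cal["pose"][:3,3],cal["pose"][:3,:3]@[u[0],-u[1],-1]
def plane(cal,uv,z):
    o,d=ray(cal,uv);return o+d*(z-o[2])/d[2]
A=np.linspace(0,2*np.pi,40)
def ring(r,z,y=0):return np.c_[r*np.cos(A),y+r*np.sin(A),0*A+z]
def mask(cal,parts,S=4):
    m=np.zeros((420*S,560*S),np.uint8)
    for P in parts:
        h=cv2.convexHull(((proj(cal,P)+.5)*S-.5).astype(np.float32));cv2.fillConvexPoly(m,np.round(h).astype(np.int32),1)
    return cv2.resize(m.astype(np.float32),(560,420),interpolation=cv2.INTER_AREA)
def mugparts(x,y,yaw,rb=.034):
    c,s=np.cos(yaw),np.sin(yaw);R=np.array([[c,-s,0],[s,c,0],[0,0,1]])
    cup=np.r_[ring(rb,0),ring(.046,.095)]
    g=np.array([[a,b,z] for a in(-.006,.006) for b,z in((-.035,.02),(-.035,.085),(-.0795,.075),(-.0795,.04),(-.07,.085))])
    return [cup@R.T+[x,y,0],g@R.T+[x,y,0]]   # x,y = cup axis
def sec(*zr):return np.vstack([ring(r,z) for z,r in zr])
def mudparts(x,y):
    return [p+[x,y,0] for p in(sec((0,.0145),(.035,.0145)),sec((.035,.0145),(.055,.0103)),sec((.055,.0103),(.11,.0103)),sec((.11,.0103),(.15,.0115)),sec((.15,.0115),(.19,.0115),(.2,.009)))]
def fit(f,obs,p0,step):
    def cost(p):
        return sum(1-np.minimum(m:=mask(c,f(*p)),r).sum()/np.maximum(m,r).sum() for c,r in obs)
    s=np.vstack([p0]+[np.array(p0)+np.eye(len(p0))[i]*step[i] for i in range(len(p0))])
    r=minimize(cost,p0,method="Nelder-Mead",options=dict(initial_simplex=s,xatol=2e-4,fatol=1e-4,maxiter=150));return r.x,r.fun
E
python3 - <<'E'
from h import *
O={}
for c in("scene","top"):
    camera(c);cal=get_calibration(c)
    for n in("muddler","wide_mug"):
        d=trace(c,n)
        if d:O[n,c]=(cal,d[0]["region"].astype(np.float32))
t=get_calibration("top")
m=plane(t,[177.2,230.8],.095);print("rim",m,"mudtop",plane(t,[277.2,233],.2),"foot",plane(t,[276.4,248],0.01))
print("slim/can/glass",[plane(t,u,.09).round(3) for u in([405,235],[318,301],[238,150])])
for cs in(("scene","top"),("top",),("scene",)):
    print(cs,"mug",fit(mugparts,[O["wide_mug",c] for c in cs],[m[0],m[1],1.27,.034],[.01,.01,.2,.004]))
    print(cs,"mud",fit(mudparts,[O["muddler",c] for c in cs],list(plane(t,[277.2,233],.2)[:2]),[.01,.01]))
E
```

```text
rim [0.52262429 0.23640365 0.095     ] mudtop [0.49506746 0.01940171 0.2       ] foot [0.49351815 0.02028601 0.01      ]
slim/can/glass [array([ 0.504, -0.263,  0.09 ]), array([ 0.366, -0.065,  0.09 ]), array([0.707, 0.103, 0.09 ])]
('scene', 'top') mug (array([0.52207088, 0.24070044, 1.34530506, 0.03235115]), np.float64(0.1903132200241089))
('scene', 'top') mud (array([0.49560931, 0.02141071]), np.float64(0.20905566215515137))
('top',) mug (array([0.5232981 , 0.24051541, 1.34079802, 0.03273681]), np.float64(0.053472161293029785))
('top',) mud (array([0.49657336, 0.02097952]), np.float64(0.11611902713775635))
('scene',) mug (array([0.52096742, 0.24141497, 1.3354855 , 0.03084729]), np.float64(0.12456059455871582))
('scene',) mud (array([0.49582962, 0.02387634]), np.float64(0.06081080436706543))
```

```bash
python3 -m jog '{"translation":[[0,0,-5],[0,0,-11],[5,-6,-11],[10,-11,-11],[15,-17,-11],[20,-22,-11],[25,-28,-11],[30,-34,-11],[35,-39,-11],[40,-45,-11],[45,-50,-11],[48.6,-54.4,-11],[48.6,-54.4,-11],[48.6,-54.4,-11],[48.6,-54.4,-11],[48.6,-54.4,-11],[48.6,-54.4,-11],[48.6,-54.4,-11]],"dr":[[0,0,0],[0,0,0],[0,0,0.05],[0,0,0.1],[0,0,0.15],[0,0,0.2],[0,0,0.25],[0,0,0.3],[0,0,0.35],[0,0,0.4],[0,0,0.45],[0,0,0.49],[0,0,0.49],[0,0,0.49],[0,0,0.49],[0,0,0.49],[0,0,0.49],[0,0,0.49]],"fingers":[1,1,1,1,1,1,1,1,1,1,1,1,1,1,1,1,1,1]}'
python3 - <<'E'
from h import *
s=get_state();print({k:np.round(s[k],3) for k in('time','tcp_pos','tool_rot','qpos')})
cal=get_calibration("wrist");a=camera("wrist");cv2.imwrite("pics/w1.png",a[:,:,::-1])
d=trace("wrist","muddler")
for n in d[:2]:
    r=np.argwhere(n["region"]);print(n["conf"],n["location"],r.min(0),r.max(0))
if d: print(fit(mudparts,[(cal,d[0]["region"].astype(np.float32))],[.496,.021],[.006,.006]))
print(proj(cal,np.array([[.496,.021,.2],[.496,.021,0]])))
E
```

```text
time: 2.7
tcp_pos: [0.4979, 0.0263, 0.3037]
tool_rot: [-3.139, -0.0, -0.225]
contact_force: [0.3, 0.2, 0.4]
opening: 0.0855
finger_force: 0.0
{'time': np.float64(2.7), 'tcp_pos': array([0.498, 0.026, 0.304]), 'tool_rot': array([-3.139, -0.   , -0.225]), 'qpos': array([ 0.414,  0.158, -0.59 ,  1.798,  0.091,  1.212, -1.998])}
0.76 [283.6, 187.9] [161 276] [207 297]
(array([0.49659729, 0.02128029]), np.float64(0.06707233190536499))
[[287.13203228 199.46967972]
 [285.26279762 169.14657103]]
```

View pics/w1.png

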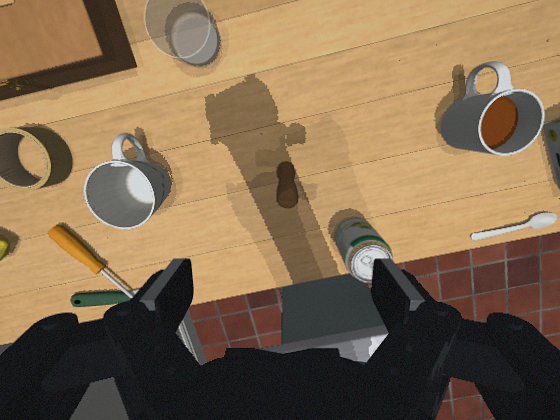

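The wrist view has the muddler at about (287,185), between the fingers, with the mug on the left at (125,190). The wrist fit agrees with the earlier one to within 1 mm, so I'm descending.

```bash
python3 -m jog '{"translation":[[0,0.5,0],[0,0.5,3],[0,0.5,6],[0,0.5,9],[0,0.5,12],[0,0.5,14],[0,0.5,15.4],[0,0.5,15.4],[0,0.5,15.4],[0,0.5,15.4]],"dr":[[0,0,0],[0,0,0],[0,0,0],[0,0,0],[0,0,0],[0,0,0],[0,0,0],[0,0,0],[0,0,0],[0,0,0]],"fingers":[1,1,1,1,1,1,1,1,1,1]}'
python3 - <<'E'
from h import *
cal=get_calibration("wrist");a=camera("wrist")
d=trace("wrist","muddler")
if d: print(d[0]["conf"],fit(mudparts,[(cal,d[0]["region"].astype(np.float32))],[.4965,.021],[.006,.006]))
d=trace("wrist","wide_mug")
if d: print(d[0]["conf"],fit(mugparts,[(cal,d[0]["region"].astype(np.float32))],[.522,.24,1.34,.0325],[.006,.006,.1,.003]))
E
```

```text
time: 3.8
tcp_pos: [0.4968, 0.0162, 0.1508]
tool_rot: [-3.141, -0.002, -0.233]
contact_force: [0.2, 1.1, 0.1]
opening: 0.0854
finger_force: 0.0
0.78 (array([0.49764438, 0.02076179]), np.float64(0.04901766777038574))
0.82 (array([0.52333503, 0.2411553 , 1.26763   , 0.03306941]), np.float64(0.1199905276298523))
```

```bash
python3 -m jog '{"translation":[[0,-0.4,0],[0,-0.5,0],[0,-0.5,0],[0,-0.5,0],[0,-0.5,0]],"dr":[[0,0,0],[0,0,0],[0,0,0],[0,0,0],[0,0,0]],"fingers":[1,1,1,1,0.8]}'
```

```text
time: 4.45
tcp_pos: [0.4969, 0.0214, 0.1495]
tool_rot: [3.142, 0.0, -0.232]
contact_force: [-0.7, -0.3, 0.5]
opening: 0.0733
finger_force: 0.0
```

```bash
python3 -m jog '{"translation":[[0,0,0],[0,0,0],[0,0,0],[0,0,0],[0,0,0],[0,0,0],[0,0,0],[0,0,0],[0,0,0],[0,0,0],[0,0,0],[0,0,0]],"dr":[[0,0,0],[0,0,0],[0,0,0],[0,0,0],[0,0,0],[0,0,0],[0,0,0],[0,0,0],[0,0,0],[0,0,0],[0,0,0],[0,0,0]],"fingers":[0.6,0.5,0.4,0.35,0.3,0.25,0.2,0.1,0,0,0,0]}'
```

```text
time: 5.65
tcp_pos: [0.4973, 0.0214, 0.1499]
tool_rot: [-3.141, -0.001, -0.232]
contact_force: [0.1, 0.2, 6.1]
opening: 0.0186
finger_force: 58.8
```

```bash
python3 -m jog '{"translation":[[0,0,-1],[0,0,-3],[0,0,-6],[0,0,-9],[0,0,-12],[0,0,-15],[0,0,-15],[0,0,-15],[0,0,-15]],"dr":[[0,0,0],[0,0,0],[0,0,0],[0,0,0],[0,0,0],[0,0,0],[0,0,0],[0,0,0],[0,0,0]],"fingers":[0,0,0,0,0,0,0,0,0]}'
python3 - <<'E'
from h import *
import scipy.spatial.transform as st
s=get_state();p=s["tcp_pos"];print(p,s["opening"])
O=[];Om=[]
for c in("wrist","scene","top"):
    cal=get_calibration(c);a=camera(c);cv2.imwrite(f"pics/l_{c}.png",a[:,:,::-1])
    d=trace(c,"muddler");print(c,[x["conf"] for x in d])
    if d:
        r=np.argwhere(d[0]["region"]);print(r.min(0)[::-1],r.max(0)[::-1],len(r))
        # expected foot, and neck pts
        print(proj(cal,np.array([[p[0],p[1],p[2]-.15],[p[0],p[1],p[2]]])).round(1).tolist())
    d=trace(c,"wide_mug")
    if d:print(c,d[0]["conf"],fit(mugparts,[(cal,d[0]["region"].astype(np.float32))],[.522,.24,1.34,.0325],[.006,.006,.1,.003]))
a=cv2.imread("pics/l_scene.png")[110:310,180:360];b=cv2.imread("pics/l_wrist.png")
cv2.imwrite("pics/l.png",np.hstack([cv2.resize(a,(360,400)),cv2.resize(b,(440,330))[0:330].__class__ and cv2.copyMakeBorder(cv2.resize(b,(440,330)),0,70,0,0,0)]))
E
```

```text
time: 6.55
tcp_pos: [0.496, 0.0212, 0.2984]
tool_rot: [3.141, 0.002, -0.232]
contact_force: [0.1, -1.0, -0.8]
opening: 0.0187
finger_force: 58.8
[0.49596318 0.02117831 0.29835201] 0.018663158101413984
wrist [0.6]
[262 177] [300 291] 3530
[[281.0, 188.4], [280.7, 238.1]]
wrist 0.69 (array([0.52348505, 0.23974409, 1.32104713, 0.03306116]), np.float64(0.07894426584243774))
scene [0.57]
[253 147] [264 209] 618
[[259.8, 206.9], [259.1, 158.6]]
scene 0.64 (array([0.5208762 , 0.24463546, 1.24978235, 0.03505801]), np.float64(0.20302677154541016))
top []
top 0.94 (array([0.52249119, 0.24022997, 1.34516414, 0.03230184]), np.float64(0.03946328163146973))
```

View pics/l.png

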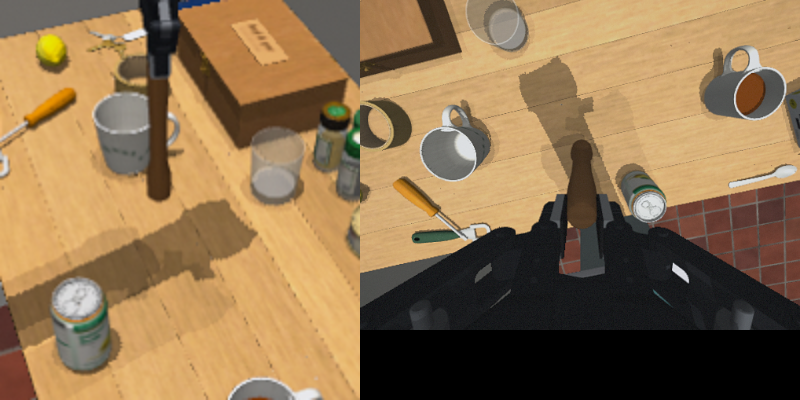

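The muddler is held upright in line with the tool, with its foot where I predicted. The mug fits agree on an axis at (0.5227, 0.240) and a yaw of about 1.335. Next I'll move above the mug with a 24° tilt.

```bash
python3 -m jog '{"translation":[[-0.5,-1.5,0],[-1,-3.5,0],[-2,-6,0],[-3,-9,0],[-4,-12,0],[-5,-15,0.5],[-6,-18,1],[-7,-20.5,1.5],[-7.3,-22,1.5],[-7.3,-22,1.5],[-7.3,-22,1.5],[-7.3,-22,1.5],[-7.3,-22,1.5],[-7.3,-22,1.5],[-7.3,-22,1.5]],"dr":[[0,0,0],[0,0.03,0],[0,0.08,0],[0,0.14,0],[0,0.2,0],[0,0.26,0],[0,0.32,0],[0,0.37,0],[0,0.41,0],[0,0.42,0],[0,0.42,0],[0,0.42,0],[0,0.42,0],[0,0.42,0],[0,0.42,0]],"fingers":[0,0,0,0,0,0,0,0,0,0,0,0,0,0,0]}'
cat >> h.py <<'E'
from scipy.spatial.transform import Rotation as Ro
AX=np.array([.5227,.2403,0]);YAW=1.335
H=np.array([np.sin(YAW),-np.cos(YAW),0]);L=np.array([np.cos(YAW),np.sin(YAW),0])
def stick(off=.150):
    s=get_state();R=Ro.from_euler("xyz",s["tool_rot"]).as_matrix();p=s["tcp_pos"];z=R[:,2]
    f=p+off*z;loc=lambda q:np.round([(q-AX)@-H*1e3,(q-AX)@L*1e3,q[2]*1e3],1)
    print("t",s["time"],"tcp",p.round(4),"tilt",np.degrees(np.arctan2(z@H,-z[2])).round(1),"side",np.degrees(np.arcsin(z@L)).round(1),"foot(mug y,x,z mm)",loc(f),"F",np.round(s["contact_force"],1),"grip",s["opening"],s["finger_force"])
    tx=lambda v:np.round(R.T@v,3)
    print("tool comps of -H(+y mug)",tx(-H),"L",tx(L),"down",tx(np.array([0,0,-1.])))
    return s,R,f
E
python3 -c "
from h import *
s,R,f=stick()
for c in('wrist','top','scene'):
    cal=get_calibration(c);a=camera(c);cv2.imwrite(f'pics/m_{c}.png',a[:,:,::-1])
    d=trace(c,'wide_mug')
    if d:print(c,d[0]['conf'],fit(mugparts,[(cal,d[0]['region'].astype(np.float32))],[.522,.24,1.34,.0325],[.006,.006,.1,.003]))
    print(proj(cal,np.array([f,s['tcp_pos']])).round(0).tolist())
a=cv2.imread('pics/m_scene.png')[60:260,160:340];b=cv2.imread('pics/m_wrist.png')
cv2.imwrite('pics/m.png',np.hstack([cv2.resize(a,(360,400)),cv2.copyMakeBorder(cv2.resize(b,(440,330)),0,70,0,0,0)]))
"
```

```text
time: 8.5
tcp_pos: [0.477, 0.2516, 0.2847]
tool_rot: [-3.142, -0.42, -0.234]
contact_force: [0.3, 0.6, -1.6]
opening: 0.0188
finger_force: 58.8
t 8.5 tcp [0.477  0.2516 0.2847] tilt 24.1 side 0.1 foot(mug y,x,z mm) [-14.1   0.4 147.7] F [ 0.3  0.6 -1.6] grip 0.01876991524792676 58.815126959234476
tool comps of -H(+y mug) [-0.913 -0.002 -0.408] L [ 0.002 -1.     0.001] down [-0.408  0.     0.913]
wrist 0.58 (array([0.52438283, 0.24141592, 1.36509064, 0.03207024]), np.float64(0.3993377685546875))
[[281.0, 188.0], [281.0, 238.0]]
top 0.26 (array([0.522 , 0.24  , 1.34  , 0.0325]), np.float64(1.0))
[[172.0, 220.0], [150.0, 237.0]]
scene 0.56 (array([0.5215998 , 0.24232251, 1.19272257, 0.03434254]), np.float64(0.12279200553894043))
[[246.0, 151.0], [221.0, 111.0]]
```

View pics/m.png

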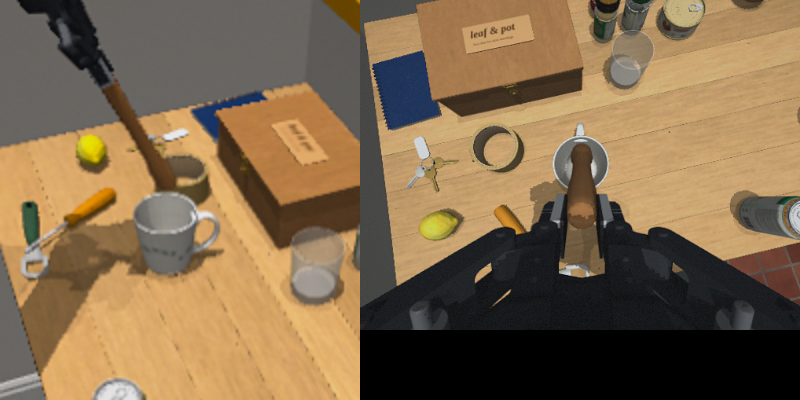

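In the wrist view the foot is over the mouth and the stick lines up with the handle. I'm lowering it into the mug.

```bash
python3 -m jog '{"translation":[[-0.5,0,0.8],[-1.3,0,2.6],[-2.1,0,4.4],[-2.9,0,6.1],[-3.7,0,7.8],[-4.4,0,9.4],[-4.9,0,10.5],[-5.2,0,11.1],[-5.2,0,11.1],[-5.2,0,11.1],[-5.2,0,11.1]],"dr":[[0,0,0],[0,0,0],[0,0,0],[0,0,0],[0,0,0],[0,0,0],[0,0,0],[0,0,0],[0,0,0],[0,0,0],[0,0,0]],"fingers":[0,0,0,0,0,0,0,0,0,0,0]}'; python3 -c "
from h import *
stick()"
```

```text
time: 9.9
tcp_pos: [0.475, 0.2531, 0.1628]
tool_rot: [-3.14, -0.42, -0.233]
contact_force: [0.6, 0.5, -0.2]
opening: 0.0186
finger_force: 58.8
t 9.9 tcp [0.475  0.2531 0.1628] tilt 24.1 side 0.2 foot(mug y,x,z mm) [-11.9   1.7  25.8] F [ 0.6  0.5 -0.2] grip 0.018558408290791528 58.83726194500923
tool comps of -H(+y mug) [-0.913 -0.003 -0.408] L [ 0.002 -1.     0.003] down [-0.408  0.002  0.913]
```

```bash
python3 -m jog '{"translation":[[-0.1,0.05,0.3],[-0.2,0.1,0.5],[-0.3,0.1,0.7],[-0.35,0.1,0.8],[-0.4,0.1,0.9],[-0.4,0.1,0.9],[-0.4,0.1,0.9]],"dr":[[0,0,0],[0,0,0],[0,0,0],[0,0,0],[0,0,0],[0,0,0],[0,0,0]],"fingers":[0,0,0,0,0,0,0]}'; python3 -c "
from h import *
stick()"
```

```text
time: 10.6
tcp_pos: [0.4742, 0.2519, 0.1521]
tool_rot: [3.141, -0.42, -0.232]
contact_force: [-0.3, -0.4, -1.2]
opening: 0.0185
finger_force: 58.8
t 10.6 tcp [0.4742 0.2519 0.1521] tilt 24.1 side 0.1 foot(mug y,x,z mm) [-11.3   0.2  15.2] F [-0.3 -0.4 -1.2] grip 0.018531255988840846 58.83713671937585
tool comps of -H(+y mug) [-0.913 -0.004 -0.408] L [ 0.003 -1.     0.001] down [-0.408 -0.     0.913]
```

```bash
python3 -m jog '{"translation":[[0.1,0,0.05],[0.1,0,0.1],[0,0,0.12],[-0.15,0,0.14],[-0.3,0,0.15],[-0.45,0,0.15],[-0.58,0,0.15],[-0.68,0,0.15],[-0.68,0,0.15],[-0.68,0,0.15]],"dr":[[0,0,0],[0,0.01,0],[0,0.02,0],[0,0.03,0],[0,0.04,0],[0,0.05,0],[0,0.06,0],[0,0.07,0],[0,0.07,0],[0,0.07,0]],"fingers":[0,0,0,0,0,0,0,0,0,0]}'; python3 -c "
from h import *
stick()"
```

```text
time: 11.6
tcp_pos: [0.4687, 0.2534, 0.1481]
tool_rot: [3.142, -0.49, -0.232]
contact_force: [0.9, -0.4, -1.4]
opening: 0.0188
finger_force: 58.8
t 11.6 tcp [0.4687 0.2534 0.1481] tilt 28.1 side 0.1 foot(mug y,x,z mm) [-15.    0.4  15.7] F [ 0.9 -0.4 -1.4] grip 0.018753461947453216 58.83017934858799
tool comps of -H(+y mug) [-0.882 -0.004 -0.471] L [ 0.004 -1.     0.002] down [-0.471 -0.     0.882]
```

```bash
python3 -m jog '{"translation":[[-0.1,0,0],[-0.2,0,0],[-0.3,0,0.01],[-0.4,0,0.01],[-0.4,0,0.01],[-0.4,0,0.01]],"dr":[[0,0.007,0],[0,0.013,0],[0,0.02,0],[0,0.027,0],[0,0.027,0],[0,0.027,0]],"fingers":[0,0,0,0,0,0]}'; python3 -c "
from h import *
s,R,f=stick()
for c in('wrist','scene'):
    a=camera(c);cv2.imwrite(f'pics/n_{c}.png',a[:,:,::-1])
    d=trace(c,'wide_mug');cal=get_calibration(c)
    if d:print(c,d[0]['conf'],d[0]['location'])
a=cv2.imread('pics/n_scene.png')[100:220,170:300];b=cv2.imread('pics/n_wrist.png')[90:330,150:430]
cv2.imwrite('pics/n.png',np.hstack([cv2.resize(a,(390,360),interpolation=2),cv2.resize(b,(410,360))]))
"
```

```text
time: 12.2
tcp_pos: [0.4652, 0.254, 0.146]
tool_rot: [3.141, -0.517, -0.231]
contact_force: [0.8, -0.0, -0.6]
opening: 0.0186
finger_force: 58.8
t 12.2 tcp [0.4652 0.254  0.146 ] tilt 29.6 side 0.1 foot(mug y,x,z mm) [-15.1   0.1  15.6] F [ 0.8 -0.  -0.6] grip 0.01859656182987996 58.809616919606924
tool comps of -H(+y mug) [-0.869 -0.004 -0.494] L [ 0.004 -1.     0.001] down [-0.494 -0.001  0.869]
wrist 0.81 [278.0, 170.9]
scene 0.96 [244.4, 175.9]
```

View pics/n.png

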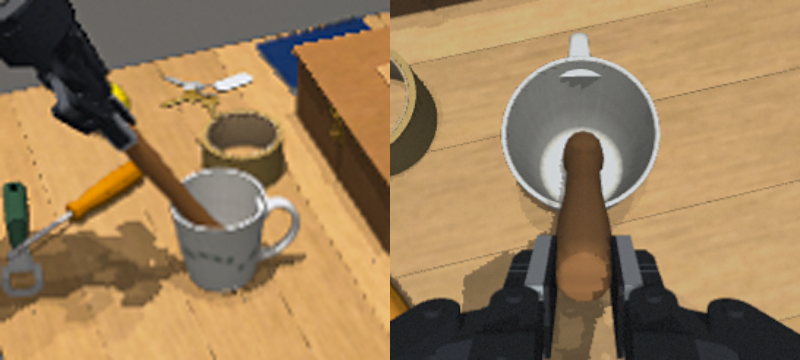

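The wrist view shows the foot on the handle side of the floor and the stem almost on the near rim, in line with the handle. There's no contact force yet, so I'll creep down along the stick to find the corner.

```bash
python3 -m jog '{"translation":[[0,0,0.05],[0,0,0.1],[0,0,0.1],[0,0,0.1]],"dr":[[0,0,0],[0,0,0],[0,0,0],[0,0,0]],"fingers":[0,0,0,0]}'; python3 -c "
from h import *
stick()"; python3 -m jog '{"translation":[[0,0,0.05],[0,0,0.1],[0,0,0.1],[0,0,0.1]],"dr":[[0,0,0],[0,0,0],[0,0,0],[0,0,0]],"fingers":[0,0,0,0]}'; python3 -c "
from h import *
stick()"
```

```text
time: 12.8
tcp_pos: [0.4659, 0.2538, 0.1452]
tool_rot: [-3.142, -0.517, -0.232]
contact_force: [-0.2, 0.9, 0.2]
opening: 0.0187
finger_force: 58.8
t 12.8 tcp [0.4659 0.2538 0.1452] tilt 29.6 side 0.1 foot(mug y,x,z mm) [-15.8   0.1  14.8] F [-0.2  0.9  0.2] grip 0.01870573909704878 58.84030658751726
tool comps of -H(+y mug) [-0.869 -0.003 -0.494] L [ 0.003 -1.     0.002] down [-0.494  0.     0.869]
time: 13.2
tcp_pos: [0.4664, 0.2538, 0.1443]
tool_rot: [-3.141, -0.517, -0.232]
contact_force: [-0.8, 0.3, 2.3]
opening: 0.0188
finger_force: 59.1
t 13.2 tcp [0.4664 0.2538 0.1443] tilt 29.6 side 0.1 foot(mug y,x,z mm) [-16.2   0.2  14. ] F [-0.8  0.3  2.3] grip 0.01878030668051446 59.07888265326619
tool comps of -H(+y mug) [-0.869 -0.004 -0.494] L [ 0.003 -1.     0.002] down [-0.494  0.     0.869]
```

```bash
python3 -m jog '{"translation":[[-0.05,0,0],[-0.1,0,0],[-0.1,0,0],[-0.1,0,0]],"dr":[[0,0.003,0],[0,0.007,0],[0,0.007,0],[0,0.007,0]],"fingers":[0,0,0,0]}'; python3 -c "
from h import *
stick()"; python3 -m jog '{"translation":[[-0.05,0,0],[-0.1,0,0],[-0.1,0,0],[-0.1,0,0]],"dr":[[0,0.003,0],[0,0.007,0],[0,0.007,0],[0,0.007,0]],"fingers":[0,0,0,0]}'; python3 -c "
from h import *
stick()
for c in('wrist','scene'):
    a=camera(c);cv2.imwrite(f'pics/o_{c}.png',a[:,:,::-1])
    d=trace(c,'wide_mug')
    if d:print(c,d[0]['conf'],d[0]['location'])
a=cv2.imread('pics/o_scene.png')[100:220,170:300];b=cv2.imread('pics/o_wrist.png')[90:330,150:430]
cv2.imwrite('pics/o.png',np.hstack([cv2.resize(a,(390,360),interpolation=2),cv2.resize(b,(410,360))]))
"
```

```text
time: 13.6
tcp_pos: [0.4654, 0.2539, 0.1437]
tool_rot: [3.141, -0.524, -0.232]
contact_force: [-0.1, 0.4, -1.1]
opening: 0.0187
finger_force: 58.8
t 13.6 tcp [0.4654 0.2539 0.1437] tilt 30.0 side 0.1 foot(mug y,x,z mm) [-16.2   0.   13.9] F [-0.1  0.4 -1.1] grip 0.018739773520280684 58.84099390357733
tool comps of -H(+y mug) [-0.866 -0.004 -0.5  ] L [ 0.003 -1.     0.002] down [-0.5   -0.     0.866]
time: 14.0
tcp_pos: [0.4646, 0.2541, 0.1433]
tool_rot: [3.141, -0.531, -0.232]
contact_force: [0.7, -0.3, 0.1]
opening: 0.0186
finger_force: 58.8
t 14.0 tcp [0.4646 0.2541 0.1433] tilt 30.4 side 0.1 foot(mug y,x,z mm) [-16.3   0.1  13.9] F [ 0.7 -0.3  0.1] grip 0.01855765145131984 58.84517228230834
tool comps of -H(+y mug) [-0.862 -0.004 -0.507] L [ 0.003 -1.     0.002] down [-0.507 -0.     0.862]
wrist 0.64 [279.0, 171.3]
scene 0.59 [248.1, 178.0]
```

View pics/o.png

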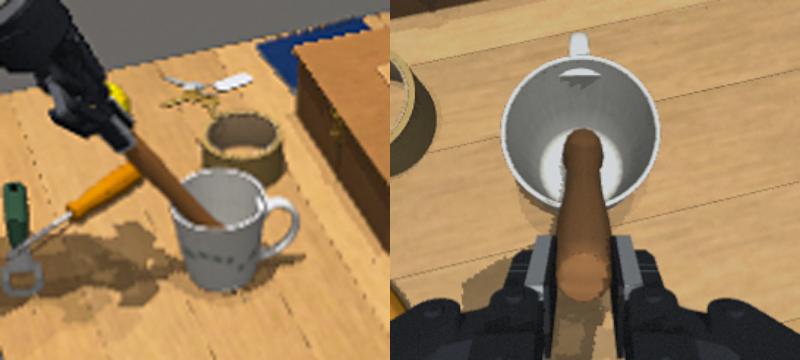

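```bash
python3 -m jog '{"translation":[[0,0,0.05],[0,0,0.1],[0,0,0.1],[0,0,0.1]],"dr":[[0,0,0],[0,0,0],[0,0,0],[0,0,0]],"fingers":[0,0,0,0]}'; python3 -c "
from h import *
stick()"; python3 -m jog '{"translation":[[-0.05,0,0],[-0.15,0,0],[-0.15,0,0],[-0.15,0,0]],"dr":[[0,0.003,0],[0,0.01,0],[0,0.01,0],[0,0.01,0]],"fingers":[0,0,0,0]}'; python3 -c "
from h import *
stick()
cal=get_calibration('top');camera('top');d=trace('top','wide_mug');print([x['location'] for x in d[:1]])
cal=get_calibration('wrist');camera('wrist');d=trace('wrist','wide_mug')
for x in d[:1]:
  r=np.argwhere(x['region']);print(x['conf'],r.min(0),r.max(0));v=[p for p in r]
m=np.vstack(mugparts(*AX[:2],YAW,.0325)[0:1]);u=proj(cal,m);print('pred cup',u.min(0)[::-1],u.max(0)[::-1])
"
```

```text
time: 14.6
tcp_pos: [0.4652, 0.254, 0.1425]
tool_rot: [-3.141, -0.531, -0.232]
contact_force: [-0.5, 0.2, 1.2]
opening: 0.0187
finger_force: 59.0
t 14.6 tcp [0.4652 0.254  0.1425] tilt 30.4 side 0.1 foot(mug y,x,z mm) [-16.9   0.2  13.1] F [-0.5  0.2  1.2] grip 0.018704306718750143 59.046454802155495
tool comps of -H(+y mug) [-0.862 -0.004 -0.506] L [ 0.003 -1.     0.002] down [-0.506  0.     0.862]
time: 15.0
tcp_pos: [0.4639, 0.2545, 0.1418]
tool_rot: [3.141, -0.541, -0.232]
contact_force: [0.7, 0.1, 2.1]
opening: 0.0188
finger_force: 59.2
t 15.0 tcp [0.4639 0.2545 0.1418] tilt 31.0 side 0.1 foot(mug y,x,z mm) [-16.8   0.3  13.2] F [0.7 0.1 2.1] grip 0.018801104023960034 59.198997896164656
tool comps of -H(+y mug) [-0.857 -0.004 -0.515] L [ 0.004 -1.     0.002] down [-0.515 -0.     0.857]
[[178.0, 225.5]]
0.56 [110 226] [229 333]
pred cup [126.4104453  226.18069161] [234.15416814 336.00773746]
```

There's light contact on both the floor and the rim (about 2 N). I'm opening slowly.

```bash
python3 -m jog '{"translation":[[0,0,0],[0,0,0],[0,0,0],[0,0,0],[0,0,0],[0,0,0],[0,0,0],[0,0,0]],"dr":[[0,0,0],[0,0,0],[0,0,0],[0,0,0],[0,0,0],[0,0,0],[0,0,0],[0,0,0]],"fingers":[0.25,0.28,0.31,0.34,0.38,0.45,0.55,0.6]}'; python3 -c "
from h import *
stick()
for c in('wrist','scene'):
    a=camera(c);cv2.imwrite(f'pics/p_{c}.png',a[:,:,::-1])
a=cv2.imread('pics/p_scene.png')[100:220,170:300];b=cv2.imread('pics/p_wrist.png')[90:330,150:430]
cv2.imwrite('pics/p.png',np.hstack([cv2.resize(a,(390,360),interpolation=2),cv2.resize(b,(410,360))]))
"
```

```text
time: 16.0
tcp_pos: [0.4639, 0.2542, 0.1417]
tool_rot: [3.141, -0.541, -0.232]
contact_force: [-0.2, -0.3, -0.3]
opening: 0.0515
finger_force: 0.0
t 16.0 tcp [0.4639 0.2542 0.1417] tilt 31.0 side 0.1 foot(mug y,x,z mm) [-16.8   0.   13.1] F [-0.2 -0.3 -0.3] grip 0.051490994717985114 0.0
tool comps of -H(+y mug) [-0.857 -0.003 -0.515] L [ 0.003 -1.     0.002] down [-0.515 -0.     0.857]
```

View pics/p.png

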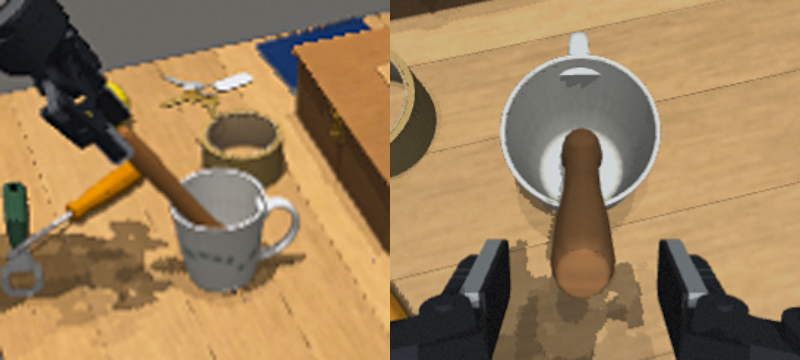

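The stick didn't move on release. It leans on the near rim and both fingers are clear of it. I'm retracting along the tool axis.

```bash
python3 -m jog '{"translation":[[0,0,-1],[0,0,-3],[0,0,-5],[0,0,-8],[0,0,-11],[0,0,-14],[0,0,-16],[0,0,-16],[0,0,-16],[0,0,-16],[0,0,-16]],"dr":[[0,0,0],[0,0,0],[0,0,0],[0,0,0],[0,0,0],[0,0,0],[0,0,0],[0,0,0],[0,0,0],[0,0,0],[0,0,0]],"fingers":[0.7,0.7,0.7,0.7,0.7,0.7,0.7,0.7,0.7,0.7,0.7]}'; python3 -c "
from h import *
stick()
for c in('wrist','scene'):
    a=camera(c);cv2.imwrite(f'pics/q_{c}.png',a[:,:,::-1])
    d=trace(c,'wide_mug');cal=get_calibration(c)
    if d:print(c,d[0]['conf'],d[0]['location'],fit(mugparts,[(cal,d[0]['region'].astype(np.float32))],[.522,.24,1.34,.0325],[.006,.006,.1,.003]))
a=cv2.imread('pics/q_scene.png')[100:220,170:300];b=cv2.imread('pics/q_wrist.png')[60:300,150:430]
cv2.imwrite('pics/q.png',np.hstack([cv2.resize(a,(390,360),interpolation=2),cv2.resize(b,(410,360))]))
"
```

```text
time: 17.2
tcp_pos: [0.4099, 0.3006, 0.253]
tool_rot: [3.108, -0.53, -0.226]
contact_force: [-0.4, -0.8, -0.8]
opening: 0.06
finger_force: 0.0
t 17.2 tcp [0.4099 0.3006 0.253 ] tilt 30.4 side -1.6 foot(mug y,x,z mm) [ 47.9  27.9 123.7] F [-0.4 -0.8 -0.8] grip 0.059967395446180176 0.0
tool comps of -H(+y mug) [-0.863  0.007 -0.506] L [ 0.009 -1.    -0.029] down [-0.506 -0.029  0.862]
wrist 0.94 [299.7, 157.7] (array([0.52372947, 0.2425834 , 1.35565837, 0.03196346]), np.float64(0.18185091018676758))
scene 0.63 [246.1, 176.5] (array([0.52091236, 0.2409366 , 1.32081628, 0.03078465]), np.float64(0.23531454801559448))
```

View pics/q.png

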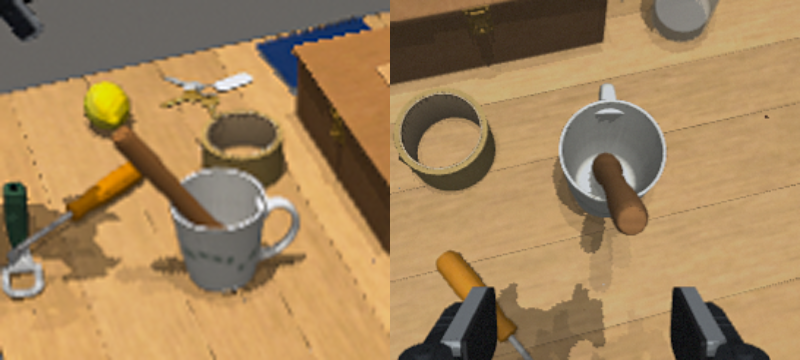

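```bash
python3 -c "
from h import *
th=np.radians(30.5);f=AX-H*-.0165+[0,0,.0135];ax=-H*np.sin(th)+np.array([0,0,np.cos(th)]);top=f+.2*ax
for c in('wrist','scene'):
    camera(c);cal=get_calibration(c);d=trace(c,'muddler')
    for s in(-3,0,3):
        a=np.radians(s);t=f+.2*(ax*np.cos(a)+L*np.sin(a));print(c,s,proj(cal,np.array([t])).round(1).tolist())
    if d:
        r=np.argwhere(d[0]['region'])[:,::-1];print(d[0]['conf'],r.min(0),r.max(0));cnt=cv2.minAreaRect(r.astype(np.float32));print(cnt)
        o=[]
        def par(side,tilt,y,x):
            q=-H*np.sin(tilt)*np.cos(side)+L*np.sin(side)+np.array([0,0,np.cos(tilt)*np.cos(side)])
            e=np.cross(q,H);e/=np.linalg.norm(e);R=np.c_[np.cross(e,q),e,q];b=AX-H*y+L*x+[0,0,.0135]
            return [(p)@R.T+b for p in mudparts(0,0)]
        print('side,tilt,y,x',fit(par,[(cal,d[0]['region'].astype(np.float32))],[0,.53,-.0165,0],[.05,.05,.004,.004]))
"
```

```text
wrist -3 [[327.5, 206.0]]
wrist 0 [[315.9, 206.1]]
wrist 3 [[304.1, 206.0]]
0.77 [289 162] [326 216]
((306.6000061035156, 189.1999969482422), (59.032188415527344, 24.149534225463867), 63.43495178222656)
side,tilt,y,x (array([ 4.08649229e-05,  5.33692942e-01, -1.58247861e-02,  2.68805481e-04]), np.float64(0.045771241188049316))
scene -3 [[209.6, 145.8]]
scene 0 [[209.4, 143.4]]
scene 3 [[209.3, 141.2]]
0.76 [208 143] [241 176]
((224.25001525878906, 160.25), (44.547725677490234, 8.485280990600586), 45.0)
side,tilt,y,x (array([-0.01867358,  0.54962042, -0.01707558,  0.00253421]), np.float64(0.3828866481781006))
```

```bash
python3 -c "
from station import *
print(hand_in())"
```

```text
the job is handed in; nothing more can be done
None
```

I've handed the job in: the muddler stands foot-down in the wide mug, foot at the handle-side corner, leaning about 30.6° onto the opposite rim; the handle is free, the arm is clear, and the mug fits within about 2 mm of where it started.

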